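# Tip the whetstone out of its flush case

### The arm

A 6-joint arm with a two-finger parallel gripper is mounted at the origin on a cart in front of the work surface, level with it; the furniture and walls round the work are solid. World frame = base frame: x ahead of the robot, y to its left, z up, the work surface at z = 0. Lengths are in mm, angles in rad, forces in N, time in s.
With the tool pointing down it reaches from about 275 to 1000 mm from the base axis. Payload 8.4 kg.
Tool frame: the origin (TCP) lies between the finger pads; the fingertips stand 8 mm ahead of it and the grasp point (between the pads) lies 11 mm behind it (tcp_to_tips is the distance from the TCP to the fingertips, in mm); z points along the fingers, y is the line along which they close (so a half turn about z gives the same grasp; the last joint's range is limited). The gripper opens to 85 mm and grips with 20 to 120 N. Pads are 22 mm wide; open, the fingers measure 114 mm over their backs; the gripper's body (76 mm by 85 mm) begins 54 mm behind the grasp point. The pads swing forward as they close: fully open they stand 13 mm farther back than shut.
Start: joints at [1.184, 0.353, 1.633, -0, 1.155, -0.002], TCP at [234.607, 579.299, 218.481] pointing down, gripper open.
Joint ranges: [-2.63, 2.63], [-0.92, 2.1], [0.06, 2.66], [-1.3, 4.44], [0, 2.69], [-3.02, 3.02]. Speed limits (rad/s): [2.22, 2.22, 2.79, 3.14, 3.14, 3.14].

### API

Orientations are given as [roll, pitch, yaw] about the fixed x, y, z axes, in that order (R = Rz(yaw) Ry(pitch) Rx(roll)).
In Python, from rig import * gives the robot as it stands.
- The arm moves only by the tool step_arm, never from a script. Its argument "motion" is a list of rows, each an object with "claw": the finger opening in mm, from 0 to 85.4; "delta_pos": the shift along the tool's x, y, z in mm, a list of three; "turn": the turn about the tool's z in rad. In form: [{"claw": claw, "delta_pos": [dx, dy, dz], "turn": turn}, ...]. A call has 1 to 8 rows; each row shifts and turns the commanded pose from where the row before left it, along the tool's axes as they then stand; what a row does not reach is not made up. A row lasts 1/12 s, in which the tool goes at most 41.7 mm and 7.16 degrees, less where a joint would pass 70% of its speed; a pose out of reach is approached as far as the arm can. A call is refused whole if a number of a shift passes 41.7 or a number of a turn 0.125, either way. A call with a gripper value outside its range is refused whole. The fingers move at their own pace and stop on an object; "force" is the grip in N (left out, the last holds). Time passes only in rows, so rows that do not move let the fingers close. It gives the time, the measured TCP pose, the force, the opening and the grip force at its end, in the units of the state.
- sense(): the state, without advancing time (a new reading comes with each control period).
- grab_frame(name): name is "side" or "top"; returns a dict with "img" (420x560x3 uint8, red, green, blue), "vertical_fov" (degrees; the focal length in pixels is half the picture's height over the tangent of half this angle, whatever the lens; pixels are square), "cx", "cy" (the principal point, pixels), "R" (3x3) and "t" (3): a world point X has camera coordinates R X + t. Camera axes: x right, y down, z forward; pixel columns grow to the right and rows downward; lengths in mm; the calibration is good to about 2 mm. A picture is of the moment at which its call begins. There is no depth.
- sign_off(): hands the job in; it is judged then, once.
The state is a dict: "clock": time; "qpos": joint angles; "qvel": joint speeds; "joint_efforts": joint torques, N m; "eef_pos": TCP position; "tcp_rot": TCP orientation; "contact_force": force on the tool from outside, world axes, zero at the start; "wrist_torque": the same for the moment, N m; "opening": opening from 0.0 (shut) to 1.0 (fully open); "grasp_force": force on a finger pad.
Only numpy, scipy, OpenCV 4.12 (cv2) and the standard library are available. Lean on these libraries where they do the work, as an engineer would, in place of code of your own. Each camera call takes 0.05 s, during which the arm holds its last target. There are 200 camera calls.

### The job

Get the longer whetstone ready for sharpening: press down its end at the thumb notch of its wooden case so that the other end tips up and stays up by itself, then take it by the raised end, and lay it gently, without dropping it, flat on the middle of the chopping board, lengthwise along the board. Leave the shorter whetstone lying as it is in its own case.

Things in the scene. Friction and masses are not known exactly. Their poses are not given: they have to be found in the camera images.
- stone: the longer whetstone, a loose grey bar 130 (x) x 46 (y) x 28 mm, 0.3 kg, origin at its centre, z up. Starts with its top flush with the case rim. Pressed lightly 45 mm from its centre at the -x end, 20 to 24 mm down, it tips 20 to 25 deg and stays so; it may slide 8 mm to -x. Then the last 22 mm at +x rise clear of the rim: grip across the width, on the upper 16 mm of thickness, tool square to the stone.
- stone_case: its fixed wooden case, 176 (x) x 84 x 58 mm high, origin under its centre, z up. Recess 144 x 51 mm, walls to the rim on all sides, 2.5 mm beside the stone. A ledge 30 mm high carries the stone from x = +2 mm on; at -x is a well, floor at 4 mm, with a 12 mm gap past the stone's end and a thumb notch 36 mm wide, cut down to 34 mm, in the end wall. The stone starts at x +5, y 0, z 44 mm.
- small_stone: the shorter whetstone, 90 x 46 x 28 mm, of the same look, lying flush in a second case of the same outside size, notch at -x too; origin at its centre. Leave it alone.
- board: the wooden chopping board, 180 (x) x 260 (y) x 21 mm, fixed on the worktop; origin under its centre, its long direction is its own y, top at 21 mm.
Things that resemble listed ones, but are neither listed nor needed, are in the scene too. What is shaped like the stone but blue is not meant.

How it is judged (in metres and radians):
On the way:
1. the longer stone has tipped by more than 14 degrees and stands so, let go, in its case (angle between stone's own z axis and vertical between 0.25 and 0.7 rad and horizontal distance between stone and stone_case below 0.03 m and height (world z) of stone below 0.065 m and contact force between stone and the fingers below 0.5 N), for 0.2 s.
At the end, for the whole second after the job is handed in: The longer whetstone lies flat and at rest on the chopping board, its centre within 30 mm of the board's middle, its length along the board's long direction within 15 degrees; the shorter one lies level in its case, within 15 mm of where it was (horizontal distance between stone and board below 0.03 m and angle between the x axis of stone and the y axis of board, either way round below 0.26 rad and angle between the z axis of stone and the z axis of board, either way round below 0.1 rad and z of stone in the frame of board between 0.029 and 0.041 m and linear speed of stone below 0.02 m/s and distance of small_stone from where it was at the start of the episode below 0.015 m and angle between small_stone's own z axis and vertical below 0.1 rad); the robot touches nothing.
It fails at once if the shorter whetstone was moved or tipped (distance of small_stone from where it was at the start of the episode above 0.02 m or angle between small_stone's own z axis and vertical above 0.2 rad).
It fails at once if the longer whetstone was dropped: let go with its centre more than 100 mm above the worktop (height (world z) of stone above 0.1 m and contact force between stone and the fingers below 0.1 N).
It also fails if it takes over 45 s, if anything falls off the work surface, if the arm or the gripper's body presses on something with over 40 N, if the wrist force passes 120 N, or if a joint passes its speed limit or range.

## Working session

There is one attempt and no reset: what is moved stays moved. The work goes in short steps, Python scripts to look and compute and a tool call to move; the robot and the scene stay as the last step left them, time stands still between calls to the robot, and variables do not carry over. Pictures are saved under pics/ and viewed, at most 10 in all, crops included, and the job is handed in when it is done.

Besides the shell and the picture viewer there is one more tool, called after "Call:" as name(argument=value, ...), one argument or row to a line, values as JSON. step_arm: Moves the arm, as the interface text tells. Its arguments: {"type":"object","properties":{"motion":{"type":"array","items":{"type":"object","properties":{"claw":{"type":"number"},"delta_pos":{"type":"array","items":{"type":"number"}},"turn":{"type":"number"}}}},"force":{"type":"number"}},"required":["motion"]}

```bash
mkdir -p pics; python3 - <<'E'
from rig import *
import cv2,numpy as np
for n in ("top","side"):
    f=grab_frame(n); cv2.imwrite(f"pics/{n}0.png",f["img"][:,:,::-1])
    R=np.array(f["R"]);print(n,f["vertical_fov"],f["cx"],f["cy"],R.round(3).tolist(),np.array(f["t"]).round(1),(-R.T@np.array(f["t"])).round(0))
print(sense())
E
```

```text
top 53.987328981510075 289.7419995838096 206.15871543324204 [[0.024, -1.0, 0.017], [-0.997, -0.025, -0.078], [0.079, -0.015, -0.997]] [  42.7  669.7 1065.9] [ 583.   76. 1114.]
side 42.888063957555964 273.39113795363056 217.02965325003433 [[0.857, -0.515, 0.006], [-0.333, -0.562, -0.757], [0.393, 0.647, -0.653]] [-532.9  293.7 1204. ] [  81. -888. 1012.]
{'clock': 0.1, 'qpos': array([ 1.18359594e+00,  3.53582210e-01,  1.63406549e+00, -1.27703359e-05,
        1.15518204e+00, -2.41055369e-03]), 'qvel': array([-0.00092895,  0.00037342, -0.00243114,  0.00075947, -0.00021353,
        0.00139744]), 'joint_efforts': array([ 1.61135518e-03, -6.06353974e+01, -3.42821646e+01, -2.68783941e-05,
        3.92328817e-03, -2.20395469e-05]), 'eef_pos': array([234.44624575, 578.8861747 , 217.83223371]), 'tcp_rot': array([-3.14035555e+00,  8.69470857e-06,  2.75680799e+00]), 'contact_force': array([-0.37183012,  0.28639649,  0.13525523]), 'wrist_torque': array([-0.00387089,  0.00654714, -0.0487305 ]), 'grasp_force': 0.0, 'opening': 1.0036430142007633}
```

View pics/top0.png

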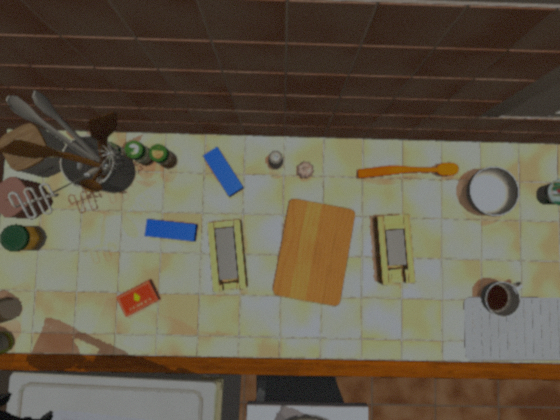

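View pics/side0.png

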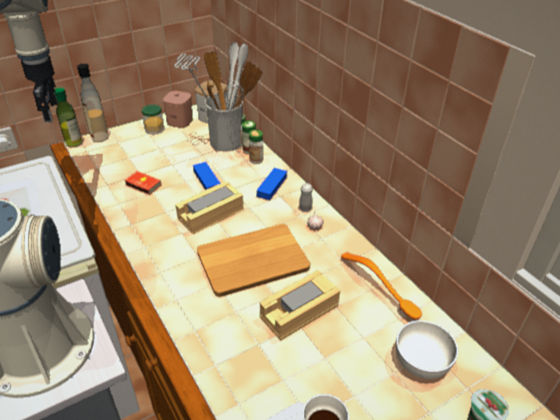

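Two cases hold a grey stone: top (228,255), about 63 px long, and top (397,248), about 45 px. The left one fits the longer stone. The blue bars at (170,230) and (223,171) are decoys. I'll confirm in one enlarged crop.

```bash
python3 - <<'E'
import cv2,numpy as np
t=cv2.imread("pics/top0.png")
a=cv2.resize(t[205:305,190:290],(400,400),interpolation=cv2.INTER_CUBIC)
b=cv2.resize(t[205:305,345:445],(400,400),interpolation=cv2.INTER_CUBIC)
cv2.imwrite("pics/crop1.png",np.hstack([a,b]))
E
```

```text
(no output)
```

View pics/crop1.png

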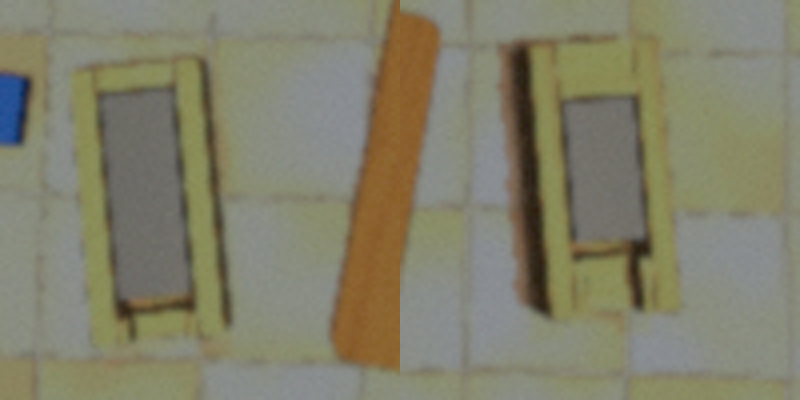

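The crop shows the left stone is longer (about 52 px against 37 px), with its notch end at the bottom, (crop 160,320). That is the one to use. Next I'll measure poses.

```bash
cat > h.py <<'E'
import cv2,numpy as np
def ray(f,uv,z):
    R=np.array(f["R"]);t=np.array(f["t"]);F=f["img"].shape[0]/2/np.tan(np.radians(f["vertical_fov"]/2))
    uv=np.atleast_2d(uv).astype(float)
    d=np.c_[(uv[:,0]-f["cx"])/F,(uv[:,1]-f["cy"])/F,np.ones(len(uv))]@R
    c=-R.T@t
    return (c+d*((z-c[2])/d[:,2])[:,None])[:,:2]
def rect(f,mask,seed,z):
    n,l=cv2.connectedComponents(mask.astype(np.uint8),connectivity=4)
    v,u=np.nonzero(l==l[seed[1],seed[0]])
    c=cv2.boxPoints(cv2.minAreaRect(ray(f,np.c_[u,v],z).astype(np.float32)))
    e=c[1:3]-c[:2]; L=np.linalg.norm(e,axis=1); e=e[L.argmax()]; e=e*np.sign(e[0] if abs(e[0])>1e-6 else 1)
    return c.mean(0).round(1),L.round(1),np.degrees(np.arctan2(e[1],e[0])).round(2),len(u)
E
python3 - <<'E'
from rig import *
from h import *
for n,ss,bs in (("top",(228,255),(315,250)),("side",(212,205),(250,258))):
    f=grab_frame(n); hsv=cv2.cvtColor(f["img"],cv2.COLOR_RGB2HSV); print(n,hsv[ss[1],ss[0]],hsv[bs[1],bs[0]])
    h,s,v=hsv[...,0].astype(int),hsv[...,1],hsv[...,2]
    s0,v0=int(hsv[ss[1],ss[0],1]),int(hsv[ss[1],ss[0],2])
    print("stone",rect(f,(s<45)&(abs(v.astype(int)-v0)<30),ss,58))
    print("board",rect(f,(h<18)&(s>130)&(v>90),bs,21))
f=grab_frame("top")
cor=lambda L:np.array(L)/4+[190-.4,205-.4]
print("rim",ray(f,cor([(75,70),(205,57),(228,326),(97,345)]),58).round(1).tolist())
print("stone",ray(f,cor([(98,92),(175,87),(190,293),(118,300)]),58).round(1).tolist())
E
```

```text
top [ 26  16 109] [ 17 184 130]
stone (array([543.5, 218.6], dtype=float32), array([ 47.4, 129.5], dtype=float32), np.float32(7.37), 945)
board (array([544.9, -46.4], dtype=float32), array([255.9,  98.7], dtype=float32), np.float32(-9.49), 3271)
side [ 24 105 222] [ 16 168 219]
stone (array([997.1, 503.7], dtype=float32), array([2882.8, 2305.8], dtype=float32), np.float32(-30.07), 200735)
board (array([548.8, -14.5], dtype=float32), array([260.5, 184.9], dtype=float32), np.float32(-8.49), 4189)
rim [[619.8, 266.6], [630.2, 184.0], [460.6, 163.8], [446.9, 245.9]]
stone [[606.2, 251.4], [610.6, 202.5], [480.7, 188.5], [475.3, 233.7]]
```

Call:
step_arm(
  motion=[
    {"claw": 0,"delta_pos": [0,0,0],"turn": -0.1},
    {"claw": 0,"delta_pos": [0,0,0],"turn": -0.1},
    {"claw": 0,"delta_pos": [0,0,0],"turn": -0.1},
    {"claw": 0,"delta_pos": [0,0,0],"turn": -0.1},
    {"claw": 0,"delta_pos": [0,0,0],"turn": -0.113},
    {"claw": 0,"delta_pos": [0,0,0],"turn": 0},
  ],
  force=60,
)

```text
clock: 0.75
eef_pos: [234.6, 579.2, 218.3]
tcp_rot: [-3.141, -0.0, -3.008]
contact_force: [-1.0, -1.1, 0.3]
opening: 0.145
grasp_force: 0.0
```

```bash
cat > go.py <<'E'
import sys
from rig import *
import numpy as np
from scipy.spatial.transform import Rotation as Ro
def go(target):
    s=sense();R=Ro.from_euler("xyz",s["tcp_rot"]).as_matrix()
    print("pos",s["eef_pos"].round(1),"rot",s["tcp_rot"].round(3),"F",s["contact_force"].round(1),"grasp",round(s["grasp_force"],1),"t",s["clock"])
    print("tool delta",(R.T@(np.array(target)-s["eef_pos"])).round(1))
if __name__=="__main__": go([float(a) for a in sys.argv[1:4]])
E
python3 go.py 499 213 120
python3 - <<'E'
from rig import *
from h import *
f=grab_frame("top");hsv=cv2.cvtColor(f["img"],cv2.COLOR_RGB2HSV).astype(int);h,s,v=np.moveaxis(hsv,2,0)
for p in ((290,215),(340,220),(315,250),(285,285),(345,212)):print(hsv[p[1],p[0]])
print(rect(f,cv2.morphologyEx(((h<24)&(s>140)).astype(np.uint8),cv2.MORPH_OPEN,np.ones((3,3))),(315,250),21))
f=grab_frame("side");hsv=cv2.cvtColor(f["img"],cv2.COLOR_RGB2HSV).astype(int)
print(hsv[203,205:216].tolist())
h,s,v=np.moveaxis(hsv,2,0);print(rect(f,(s<60)&(v<170),(212,202),58))
E
```

```text
pos [234.6 579.2 218.3] rot [-3.141 -0.    -3.008] F [-1.  -1.1  0.3] grasp 0.0 t 0.75
tool delta [-213.4 -398.1   98.4]
[ 17 171 139]
[ 16 171 137]
[ 16 170 132]
[ 17 168 138]
[ 16 170 138]
(array([550.7,  -7.3], dtype=float32), array([255.3, 176.9], dtype=float32), np.float32(-9.01), 6418)
[[23, 13, 161], [26, 11, 163], [23, 13, 161], [26, 11, 162], [30, 11, 161], [30, 8, 158], [24, 8, 153], [23, 15, 151], [23, 35, 151], [25, 66, 171], [25, 91, 197]]
(array([537.8, 216. ], dtype=float32), array([ 45. , 139.5], dtype=float32), np.float32(7.13), 475)
```

Call:
step_arm(
  motion=[
    {"claw": 0,"delta_pos": [-18,-33,0],"turn": 0},
    {"claw": 0,"delta_pos": [-18,-33,0],"turn": 0},
    {"claw": 0,"delta_pos": [-18,-33,0],"turn": 0},
    {"claw": 0,"delta_pos": [-18,-33,0],"turn": 0},
    {"claw": 0,"delta_pos": [-18,-33,0],"turn": 0},
    {"claw": 0,"delta_pos": [-18,-33,0],"turn": 0},
    {"claw": 0,"delta_pos": [-18,-33,0],"turn": 0},
    {"claw": 0,"delta_pos": [-18,-33,0],"turn": 0},
  ],
)

```text
clock: 1.52
eef_pos: [412.0, 334.3, 218.7]
tcp_rot: [3.141, 0.0, -3.017]
contact_force: [0.5, 0.4, -0.5]
opening: 0.003
grasp_force: 0.0
```

Call:
step_arm(
  motion=[
    {"claw": 0,"delta_pos": [-18,-33,0],"turn": 0},
    {"claw": 0,"delta_pos": [-18,-33,0],"turn": 0},
    {"claw": 0,"delta_pos": [-18,-33,0],"turn": 0},
    {"claw": 0,"delta_pos": [-15,-33,0],"turn": 0},
    {"claw": 0,"delta_pos": [0,0,30],"turn": 0},
    {"claw": 0,"delta_pos": [0,0,30],"turn": 0},
    {"claw": 0,"delta_pos": [0,0,30],"turn": 0},
    {"claw": 0,"delta_pos": [0,0,0],"turn": 0},
  ],
)

```text
clock: 2.18
eef_pos: [493.3, 212.0, 123.7]
tcp_rot: [-3.139, -0.008, -3.018]
contact_force: [-1.6, -0.3, -0.9]
opening: 0.001
grasp_force: 0.0
```

```bash
python3 go.py 499 213 80
python3 - <<'E'
from rig import *
import cv2,numpy as np
t=grab_frame("top")["img"][205:305,190:290,::-1];s=grab_frame("side")["img"][140:260,150:270,::-1]
cv2.imwrite("pics/c2.png",np.hstack([cv2.resize(x,(400,400),interpolation=cv2.INTER_CUBIC) for x in (t,s)]))
E
```

```text
pos [493.3 212.  123.7] rot [-3.139 -0.008 -3.018] F [-1.6 -0.3 -0.9] grasp 0.0 t 2.1833
tool delta [-6.2  0.4 43.7]
```

View pics/c2.png

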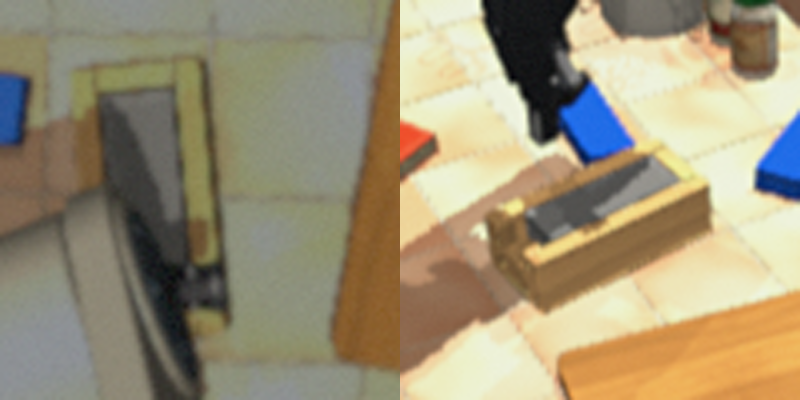

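The pictures show the shut fingers above the notch-end half of the stone (side crop 540,120; stone at 600,205). Next I press down.

Call:
step_arm(
  motion=[
    {"claw": 0,"delta_pos": [-5,0,20],"turn": 0},
    {"claw": 0,"delta_pos": [0,0,20],"turn": 0},
    {"claw": 0,"delta_pos": [0,0,13],"turn": 0},
    {"claw": 0,"delta_pos": [0,0,0],"turn": 0},
    {"claw": 0,"delta_pos": [0,0,5],"turn": 0},
    {"claw": 0,"delta_pos": [0,0,5],"turn": 0},
    {"claw": 0,"delta_pos": [0,0,0],"turn": 0},
  ],
)

```text
clock: 2.87
eef_pos: [501.9, 214.8, 66.1]
tcp_rot: [3.141, 0.001, -3.014]
contact_force: [-1.1, -0.6, 0.5]
opening: -0.002
grasp_force: 0.0
```

```bash
python3 go.py 498.6 212.8 44
```

```text
pos [501.9 214.8  66.1] rot [ 3.141e+00  1.000e-03 -3.014e+00] F [-1.1 -0.6  0.5] grasp 0.0 t 2.8667
tool delta [ 3.6 -1.5 22.1]
```

Call:
step_arm(
  motion=[
    {"claw": 0,"delta_pos": [4,-1,0],"turn": 0.012},
    {"claw": 0,"delta_pos": [0,0,4],"turn": 0},
    {"claw": 0,"delta_pos": [0,0,4],"turn": 0},
    {"claw": 0,"delta_pos": [0,0,4],"turn": 0},
    {"claw": 0,"delta_pos": [0,0,3],"turn": 0},
    {"claw": 0,"delta_pos": [0,0,0],"turn": 0},
  ],
)

```text
clock: 3.37
eef_pos: [497.1, 212.7, 49.7]
tcp_rot: [-3.141, -0.001, -3.025]
contact_force: [-0.6, 0.2, -0.3]
opening: 0.002
grasp_force: 0.0
```

Call:
step_arm(
  motion=[
    {"claw": 0,"delta_pos": [0,0,3],"turn": 0},
    {"claw": 0,"delta_pos": [0,0,2],"turn": 0},
    {"claw": 0,"delta_pos": [0,0,0],"turn": 0},
    {"claw": 0,"delta_pos": [0,0,0],"turn": 0},
  ],
)

```text
clock: 3.7
eef_pos: [497.6, 212.9, 45.3]
tcp_rot: [-3.141, -0.0, -3.025]
contact_force: [-0.1, 0.7, 0.2]
opening: -0.003
grasp_force: 0.0
```

```bash
cat > snap.py <<'E'
import sys
from rig import *
import cv2,numpy as np
t=grab_frame("top")["img"][205:305,190:290,::-1];s=grab_frame("side")["img"][140:260,150:270,::-1]
cv2.imwrite("pics/%s.png"%sys.argv[1],np.hstack([cv2.resize(x,(400,400),interpolation=cv2.INTER_CUBIC) for x in (t,s)]))
E
python3 snap.py c3
```

```text
(no output)
```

View pics/c3.png

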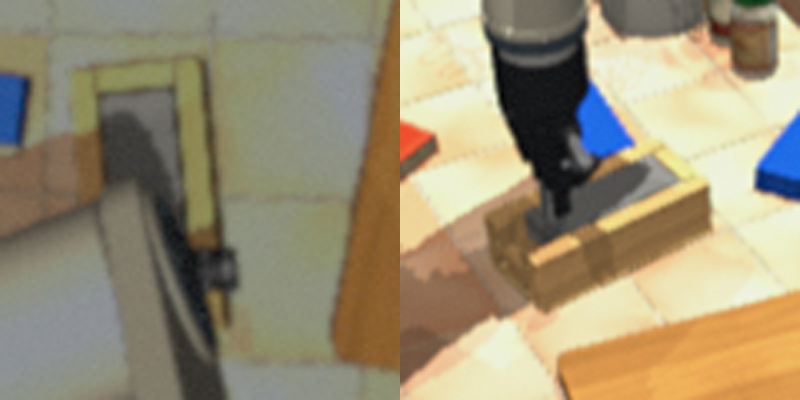

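The picture shows the fingers at the stone's notch end (side crop 560,215), but the far end (660,165) looks barely raised. I'll check where the tip projects.

```bash
python3 - <<'E'
from rig import *
import numpy as np
for n,o,k in (("side",(150,140),400/120),("top",(190,205),4)):
    f=grab_frame(n);F=210/np.tan(np.radians(f["vertical_fov"]/2))
    for z in (37,58,66):
        c=np.array(f["R"])@[497.6,212.9,z]+f["t"];u=np.array([f["cx"]+F*c[0]/c[2],f["cy"]+F*c[1]/c[2]])
        print(n,z,u.round(1),((u-o)*k+[400 if n=="side" else 0,0]).round(0))
s=sense();print(s.keys(),s["contact_force"],s.get("tcp_to_tips"))
E
python3 -c "
import rig;print([ (k,getattr(rig,k)) for k in dir(rig) if 'tip' in k.lower()])"
```

```text
side 37 [197.1 210. ] [557. 233.]
side 58 [196.4 204.3] [555. 214.]
side 66 [196.2 202.1] [554. 207.]
top 37 [228.8 270.2] [155. 261.]
top 58 [227.7 270.9] [151. 263.]
top 66 [227.3 271.1] [149. 264.]
dict_keys(['clock', 'qpos', 'qvel', 'joint_efforts', 'eef_pos', 'tcp_rot', 'contact_force', 'wrist_torque', 'grasp_force', 'opening']) [-0.53292962 -0.23392307 -0.90851359] None
[('tcp_to_tips', 8.0)]
```

```bash
python3 - <<'E'
from rig import *
import cv2,numpy as np
a=cv2.imread("pics/side0.png");b=grab_frame("side")["img"][:,:,::-1]
ta=cv2.imread("pics/top0.png");tb=grab_frame("top")["img"][:,:,::-1]
for c in (225,229,233):
  for im in (a,b):
    h=cv2.cvtColor(np.ascontiguousarray(im),cv2.COLOR_BGR2HSV)[:,c];print("side col",c,[(int(x[1]),int(x[2])) for x in h[178:210]])
for r in (232,):
  pass
for im in (ta,tb):
    h=cv2.cvtColor(np.ascontiguousarray(im),cv2.COLOR_BGR2HSV)[:,226];print("top col226",[(int(x[1]),int(x[2])) for x in h[218:240]])
E
```

```text
side col 225 [(37, 242), (36, 240), (40, 237), (57, 238), (86, 239), (102, 239), (109, 233), (111, 212), (72, 173), (21, 159), (6, 159), (11, 162), (13, 162), (13, 162), (14, 162), (14, 162), (13, 161), (11, 160), (10, 158), (16, 148), (67, 167), (108, 222), (105, 241), (99, 242), (106, 236), (115, 197), (130, 137), (138, 126), (134, 133), (136, 135), (137, 138), (132, 139)]
side col 225 [(36, 242), (36, 240), (41, 236), (57, 237), (85, 238), (102, 239), (111, 233), (111, 212), (69, 174), (19, 162), (9, 163), (11, 156), (11, 142), (11, 140), (13, 154), (13, 153), (15, 152), (12, 150), (5, 146), (17, 138), (76, 164), (119, 223), (117, 242), (113, 243), (116, 237), (126, 197), (133, 138), (133, 125), (133, 136), (135, 136), (132, 137), (134, 139)]
side col 229 [(38, 241), (36, 241), (33, 242), (35, 241), (45, 233), (72, 223), (104, 225), (105, 237), (99, 240), (100, 240), (106, 231), (97, 195), (49, 162), (16, 158), (10, 161), (11, 163), (10, 158), (13, 152), (63, 169), (106, 223), (106, 240), (100, 242), (102, 236), (107, 197), (125, 137), (139, 127), (134, 135), (131, 136), (135, 136
[... 982 characters left out ...]
1, 175), (54, 181), (87, 222), (100, 239), (112, 242), (116, 237), (119, 203), (127, 143), (135, 127), (132, 133), (136, 133), (135, 134), (132, 139), (133, 138), (135, 132), (131, 130), (135, 130)]
top col226 [(57, 138), (70, 128), (74, 128), (76, 134), (80, 140), (88, 142), (83, 141), (81, 136), (77, 119), (48, 96), (20, 102), (12, 110), (21, 108), (21, 111), (23, 111), (19, 109), (14, 110), (16, 110), (20, 112), (21, 109), (19, 110), (21, 109)]
top col226 [(63, 142), (66, 132), (75, 129), (78, 137), (84, 146), (83, 144), (87, 147), (83, 144), (79, 123), (51, 95), (22, 105), (14, 113), (16, 114), (14, 113), (16, 115), (20, 113), (19, 110), (19, 108), (18, 99), (28, 83), (23, 68), (20, 63)]
```

```bash
python3 - <<'E'
from rig import *
import cv2,numpy as np
s=grab_frame("side")["img"][165:240,160:260,::-1]
cv2.imwrite("pics/c4.png",cv2.resize(s,(800,600),interpolation=cv2.INTER_CUBIC))
E
```

```text
(no output)
```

View pics/c4.png

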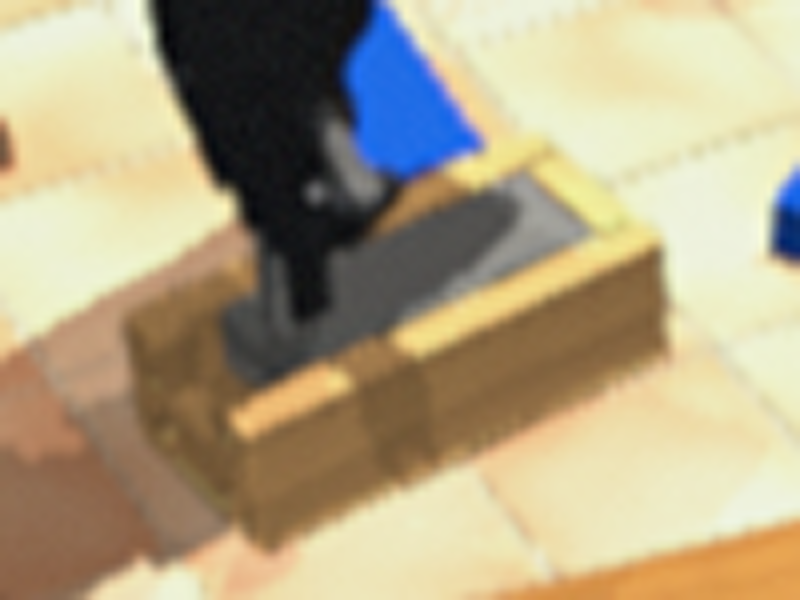

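The zoom shows the stone still flat. The fingertips end at zoom (310,318), full-image (198.7,204.7), which fits z≈58, so they are only just at the stone's top. I'll press further in small steps.

Call:
step_arm(
  motion=[
    {"claw": 0,"delta_pos": [0,0,3],"turn": -0.012},
    {"claw": 0,"delta_pos": [0,0,3],"turn": 0},
    {"claw": 0,"delta_pos": [0,0,0],"turn": 0},
    {"claw": 0,"delta_pos": [0,0,0],"turn": 0},
  ],
)

```text
clock: 4.38
eef_pos: [497.4, 212.8, 39.1]
tcp_rot: [-3.141, -0.001, -3.013]
contact_force: [-0.3, 0.6, 0.5]
opening: 0.003
grasp_force: 0.0
```

```bash
cat > tip.py <<'E'
from rig import *
import cv2,numpy as np
a=cv2.imread("pics/side0.png").astype(int);b=grab_frame("side")["img"][:,:,::-1].astype(int)
d=abs(a-b).sum(2)[180:200,222:240]; print("far-end diff",d.mean().round(1))
print("sat col225",cv2.cvtColor(b.astype(np.uint8),cv2.COLOR_BGR2HSV)[176:202,225,1].tolist())
s=sense();print(s["eef_pos"].round(1),s["contact_force"].round(2),s["wrist_torque"].round(2))
E
python3 tip.py
```

```text
far-end diff 49.0
sat col225 [42, 38, 36, 36, 39, 57, 85, 104, 110, 107, 60, 14, 7, 12, 12, 12, 11, 15, 7, 16, 14, 36, 92, 118, 115, 112]
[497.5 212.9  39.3] [ 0.    0.15 -0.27] [ 0.01 -0.04  0.04]
```

Call:
step_arm(
  motion=[
    {"claw": 0,"delta_pos": [0,0,3],"turn": 0},
    {"claw": 0,"delta_pos": [0,0,3],"turn": 0},
    {"claw": 0,"delta_pos": [0,0,0],"turn": 0},
    {"claw": 0,"delta_pos": [0,0,0],"turn": 0},
  ],
)

```text
clock: 4.77
eef_pos: [497.4, 212.8, 33.2]
tcp_rot: [-3.141, -0.001, -3.013]
contact_force: [-0.9, 0.2, -0.2]
opening: -0.003
grasp_force: 0.0
```

```bash
python3 tip.py
```

```text
far-end diff 48.3
sat col225 [41, 37, 35, 35, 40, 57, 84, 103, 110, 107, 63, 13, 7, 12, 14, 11, 11, 12, 11, 12, 13, 35, 91, 119, 116, 111]
[497.5 212.9  33.3] [-0.06  0.3  -0.13] [ 0.03  0.   -0.03]
```

```bash
python3 - <<'E'
from rig import *
import cv2,numpy as np
s=grab_frame("side")["img"][170:230,165:245,::-1]
cv2.imwrite("pics/c5.png",cv2.resize(s,(800,600),interpolation=cv2.INTER_CUBIC))
E
```

```text
(no output)
```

View pics/c5.png

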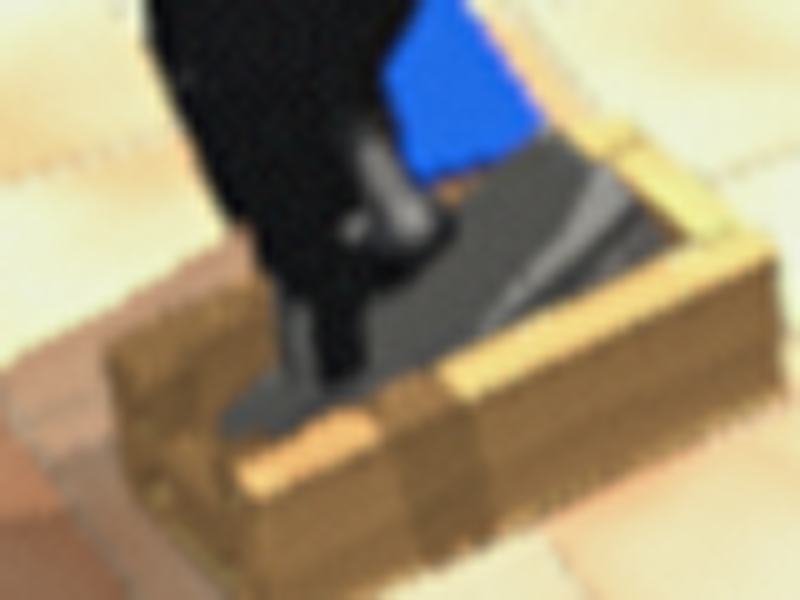

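The zoom shows the stone now tipping, with its far end (620,190) above the rim. The tips are about 20 mm higher than the nominal figures. I'll continue about 10 mm.

Call:
step_arm(
  motion=[
    {"claw": 0,"delta_pos": [0,0,3],"turn": 0},
    {"claw": 0,"delta_pos": [0,0,3],"turn": 0},
    {"claw": 0,"delta_pos": [0,0,2],"turn": 0},
    {"claw": 0,"delta_pos": [0,0,0],"turn": 0},
    {"claw": 0,"delta_pos": [0,0,0],"turn": 0},
  ],
)

```text
clock: 5.28
eef_pos: [498.5, 213.4, 30.4]
tcp_rot: [3.141, 0.002, -3.013]
contact_force: [-17.6, -6.8, 64.8]
opening: -0.001
grasp_force: 33.6
```

```bash
python3 tip.py
```

```text
far-end diff 48.6
sat col225 [43, 37, 37, 36, 40, 57, 85, 102, 109, 111, 79, 25, 9, 9, 12, 12, 15, 12, 15, 17, 11, 36, 93, 118, 116, 113]
[498.5 213.4  30.4] [-17.75  -7.4   64.55] [-1.11  2.54  0.01]
```

Bottomed out at 65 N. I'll retreat straight up and check.

Call:
step_arm(
  motion=[
    {"claw": 0,"delta_pos": [0,0,-4],"turn": 0},
    {"claw": 0,"delta_pos": [0,0,-4],"turn": 0},
    {"claw": 0,"delta_pos": [0,0,-10],"turn": 0},
    {"claw": 0,"delta_pos": [0,0,-30],"turn": 0},
    {"claw": 0,"delta_pos": [0,0,-40],"turn": 0},
    {"claw": 0,"delta_pos": [0,0,-40],"turn": 0},
    {"claw": 0,"delta_pos": [0,0,0],"turn": 0},
  ],
)

```text
clock: 5.92
eef_pos: [501.6, 214.6, 160.8]
tcp_rot: [3.139, 0.01, -3.013]
contact_force: [2.4, 0.5, 0.4]
opening: 0.001
grasp_force: 0.0
```

```bash
python3 - <<'E'
from rig import *
import cv2,numpy as np
t=grab_frame("top")["img"][205:305,190:290,::-1];f=grab_frame("side");s=f["img"][170:230,165:245,::-1]
cv2.imwrite("pics/c6.png",np.hstack([cv2.resize(t,(280,280)),cv2.resize(s,(500,375),interpolation=cv2.INTER_CUBIC)[:280]]) if 0 else np.vstack([cv2.resize(s,(560,420),interpolation=cv2.INTER_CUBIC),cv2.copyMakeBorder(cv2.resize(t,(180,180)),0,0,0,380,cv2.BORDER_CONSTANT)]))
E
python3 go.py 600 227 150
```

```text
pos [498.7 213.4 155.4] rot [ 3.141  0.004 -3.013] F [ 0.6 -0.1 -0.9] grasp 0.0 t 6.0167
tool delta [-102.1    0.5    5.8]
```

View pics/c6.png

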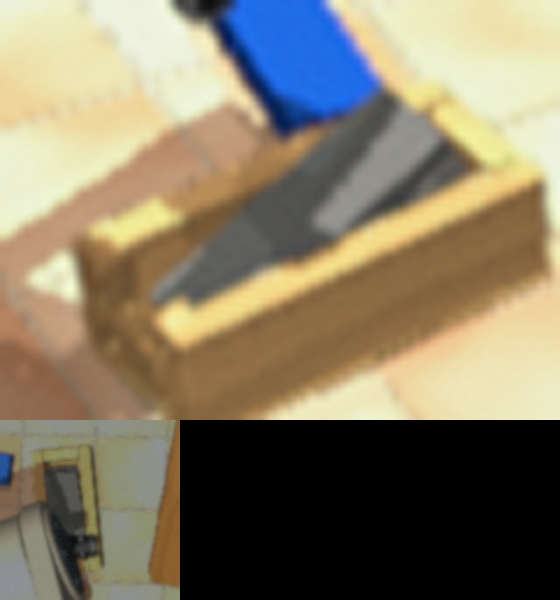

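The stone stands tipped by itself: raised top edge at crop (385,95)-(445,140), low end in the well. I'll compute the raised end and check the tip offset.

```bash
cat >> h.py <<'E'
def proj(f,X):
    F=f["img"].shape[0]/2/np.tan(np.radians(f["vertical_fov"]/2));c=np.array(f["R"])@X+f["t"]
    return np.array([f["cx"]+F*c[0]/c[2],f["cy"]+F*c[1]/c[2]])
E
python3 - <<'E'
from rig import *
from h import *
from scipy.optimize import least_squares
f=grab_frame("side");p=sense()["eef_pos"]
print("tip z rows",[(z,proj(f,[p[0],p[1],z]).round(1).tolist()) for z in range(140,190,8)])
g=f["img"][:,185:203].max(2); print(p.round(1)); print("darkest/row",[(r,int(g[r].min())) for r in range(150,182,2)])
a=np.radians(7.3);ex=np.array([np.cos(a),np.sin(a),0]);ey=np.array([-ex[1],ex[0],0]);c0=np.array([543,218.4,0])
for uv,y in (((220,183.6),23),((228.6,190),-23),((232.9,193.6),-23)):
    r=least_squares(lambda q:proj(f,c0+q[0]*ex+y*ey+[0,0,q[1]])-uv,[60,75]).x
    print(uv,"stone-frame x,z",r.round(1))
print([proj(f,c0+x*ex+y*ey+[0,0,58]).round(1).tolist() for x,y in ((65,23),(65,-23),(83,-42))])
E
```

```text
tip z rows [(140, [193.7, 180.9]), (148, [193.5, 178.5]), (156, [193.2, 176.1]), (164, [192.9, 173.7]), (172, [192.6, 171.3]), (180, [192.4, 168.8]), (188, [192.1, 166.4])]
[497.6 212.9 153.8]
darkest/row [(150, 15), (152, 19), (154, 20), (156, 17), (158, 16), (160, 14), (162, 18), (164, 17), (166, 19), (168, 19), (170, 17), (172, 39), (174, 87), (176, 89), (178, 87), (180, 95)]
(220, 183.6) stone-frame x,z [50.1 72.5]
(228.6, 190) stone-frame x,z [48.8 77.9]
(232.9, 193.6) stone-frame x,z [62.6 58.2]
[[224.5, 185.7], [233.6, 193.3], [242.5, 194.2]]
```

Measured tips are about 19 mm behind the reported TCP when shut. I'll move over the raised end with a 62 mm opening, descend, and use a light touch on the rim as the height reference.

Call:
step_arm(
  motion=[
    {"claw": 62,"delta_pos": [-30,0,0],"turn": 0},
    {"claw": 62,"delta_pos": [-30,0,0],"turn": 0},
    {"claw": 62,"delta_pos": [-32,0,0],"turn": 0},
    {"claw": 62,"delta_pos": [0,0,20],"turn": 0},
    {"claw": 62,"delta_pos": [0,0,30],"turn": 0},
    {"claw": 62,"delta_pos": [0,0,30],"turn": 0},
    {"claw": 62,"delta_pos": [0,0,20],"turn": 0},
    {"claw": 62,"delta_pos": [0,0,0],"turn": 0},
  ],
)

```text
clock: 6.73
eef_pos: [584.2, 222.9, 47.0]
tcp_rot: [-3.139, -0.011, -3.013]
contact_force: [-1.6, 0.0, -1.0]
opening: 0.722
grasp_force: 0.0
```

```bash
python3 - <<'E'
from rig import *
import cv2,numpy as np
t=grab_frame("top")["img"][200:300,180:280,::-1];s=grab_frame("side")["img"][150:230,165:245,::-1]
cv2.imwrite("pics/c7.png",np.hstack([cv2.resize(x,(400,400),interpolation=cv2.INTER_CUBIC) for x in (t,s)]))
E
python3 go.py 588.6 224.2 46
```

```text
pos [587.5 224.1  51.8] rot [-3.141 -0.004 -3.013] F [ 0.5  0.8 -0.5] grasp 0.0 t 6.8333
tool delta [-1.2 -0.1  5.7]
```

View pics/c7.png

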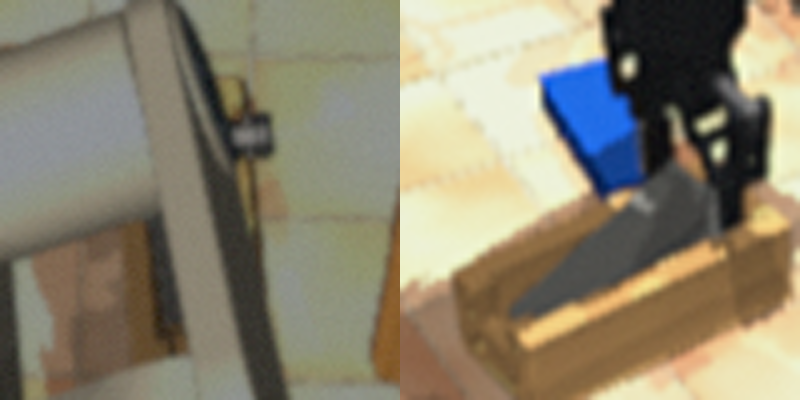

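The open fingers straddle the raised end (side crop 700,180), near finger bottom about at the rim (730,232). I'll shift 4 mm toward the stone and feel for the rim.

Call:
step_arm(
  motion=[
    {"claw": 62,"delta_pos": [4,0,0],"turn": 0},
    {"claw": 62,"delta_pos": [0,0,2],"turn": 0},
    {"claw": 62,"delta_pos": [0,0,1],"turn": 0},
    {"claw": 62,"delta_pos": [0,0,0],"turn": 0},
    {"claw": 62,"delta_pos": [0,0,0],"turn": 0},
  ],
)

```text
clock: 7.25
eef_pos: [585.3, 224.3, 51.3]
tcp_rot: [3.141, 0.001, -3.013]
contact_force: [-0.1, -0.6, 0.7]
opening: 0.723
grasp_force: 0.0
```

Call:
step_arm(
  motion=[
    {"claw": 62,"delta_pos": [0,0,2],"turn": 0},
    {"claw": 62,"delta_pos": [0,0,1],"turn": 0},
    {"claw": 62,"delta_pos": [0,0,0],"turn": 0},
    {"claw": 62,"delta_pos": [0,0,0],"turn": 0},
  ],
)

```text
clock: 7.58
eef_pos: [584.8, 224.1, 47.4]
tcp_rot: [-3.142, -0.0, -3.013]
contact_force: [-0.2, -0.7, -0.3]
opening: 0.727
grasp_force: 0.0
```

Call:
step_arm(
  motion=[
    {"claw": 62,"delta_pos": [0,0,2],"turn": 0},
    {"claw": 62,"delta_pos": [0,0,1],"turn": 0},
    {"claw": 62,"delta_pos": [0,0,0],"turn": 0},
    {"claw": 62,"delta_pos": [0,0,0],"turn": 0},
  ],
)

```text
clock: 7.92
eef_pos: [584.8, 224.1, 44.3]
tcp_rot: [-3.142, -0.0, -3.013]
contact_force: [1.2, 0.4, -0.4]
opening: 0.728
grasp_force: 0.0
```

```bash
python3 go.py 585 224.2 40
```

```text
pos [584.8 224.1  44.3] rot [-3.142 -0.    -3.013] F [ 1.2  0.4 -0.4] grasp 0.0 t 7.9167
tool delta [-0.2  0.1  4.3]
```

Call:
step_arm(
  motion=[
    {"claw": 62,"delta_pos": [0,0,2],"turn": 0},
    {"claw": 62,"delta_pos": [0,0,2],"turn": 0},
    {"claw": 62,"delta_pos": [0,0,0],"turn": 0},
    {"claw": 62,"delta_pos": [0,0,0],"turn": 0},
  ],
)

```text
clock: 8.25
eef_pos: [584.7, 224.1, 40.3]
tcp_rot: [-3.141, -0.0, -3.013]
contact_force: [0.4, 0.1, -0.6]
opening: 0.727
grasp_force: 0.0
```

Call:
step_arm(
  motion=[
    {"claw": 62,"delta_pos": [0,0,2],"turn": 0},
    {"claw": 62,"delta_pos": [0,0,0],"turn": 0},
    {"claw": 62,"delta_pos": [0,0,0],"turn": 0},
  ],
)

```text
clock: 8.5
eef_pos: [585.0, 224.2, 39.7]
tcp_rot: [3.142, 0.0, -3.013]
contact_force: [-4.4, -1.6, 10.8]
opening: 0.726
grasp_force: 6.0
```

The rim was touched at TCP z≈40. I'll raise 6 mm and close.

Call:
step_arm(
  motion=[
    {"claw": 62,"delta_pos": [0,0,-6],"turn": 0},
    {"claw": 62,"delta_pos": [0,0,0],"turn": 0},
    {"claw": 40,"delta_pos": [0,0,0],"turn": 0},
    {"claw": 30,"delta_pos": [0,0,0],"turn": 0},
    {"claw": 30,"delta_pos": [0,0,0],"turn": 0},
    {"claw": 30,"delta_pos": [0,0,0],"turn": 0},
    {"claw": 30,"delta_pos": [0,0,0],"turn": 0},
    {"claw": 30,"delta_pos": [0,0,0],"turn": 0},
  ],
  force=90,
)

```text
clock: 9.17
eef_pos: [585.0, 224.2, 44.6]
tcp_rot: [3.142, 0.0, -3.013]
contact_force: [0.4, -0.5, 4.6]
opening: 0.517
grasp_force: 92.2
```

```bash
python3 go.py 585 224.2 80
```

```text
pos [585.  224.2  44.6] rot [ 3.142  0.    -3.013] F [ 0.4 -0.5  4.6] grasp 92.2 t 9.1667
tool delta [ -0.   -0.  -35.4]
```

Call:
step_arm(
  motion=[
    {"claw": 30,"delta_pos": [0,0,-4],"turn": 0},
    {"claw": 30,"delta_pos": [0,0,-8],"turn": 0},
    {"claw": 30,"delta_pos": [0,0,-12],"turn": 0},
    {"claw": 30,"delta_pos": [0,0,-14],"turn": 0},
    {"claw": 30,"delta_pos": [0,0,-14],"turn": 0},
    {"claw": 30,"delta_pos": [0,0,-14],"turn": 0},
    {"claw": 30,"delta_pos": [0,0,-10],"turn": 0},
    {"claw": 30,"delta_pos": [0,0,0],"turn": 0},
  ],
)

```text
clock: 9.83
eef_pos: [586.4, 224.7, 123.4]
tcp_rot: [3.141, 0.004, -3.013]
contact_force: [0.7, -0.4, -3.0]
opening: 0.52
grasp_force: 92.0
```

```bash
python3 - <<'E'
from rig import *
import cv2,numpy as np
s=grab_frame("side")["img"][120:240,150:270,::-1]
cv2.imwrite("pics/c8.png",cv2.resize(s,(600,600),interpolation=cv2.INTER_CUBIC))
E
python3 go.py 585 224.2 150
```

```text
pos [585.7 224.5 122. ] rot [ 3.141e+00  3.000e-03 -3.013e+00] F [-0.8 -0.7 -3.8] grasp 92.0 t 9.8833
tool delta [  0.7  -0.2 -28. ]
```

View pics/c8.png

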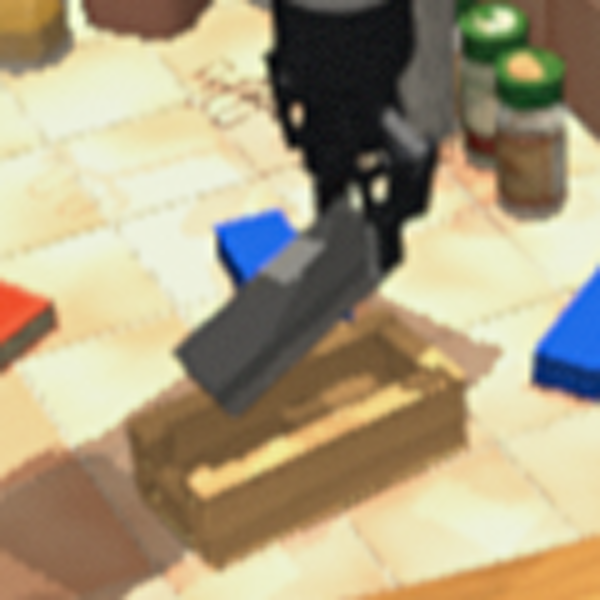

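The stone is held by its raised end, clear of the rim (low end at crop 235,410; grasp 92 N). I'll raise it a little more, turn to the board's direction and carry it over.

Call:
step_arm(
  motion=[
    {"claw": 30,"delta_pos": [0,0,-8],"turn": 0},
    {"claw": 30,"delta_pos": [0,0,-8],"turn": 0},
    {"claw": 30,"delta_pos": [0,0,0],"turn": 0.07},
    {"claw": 30,"delta_pos": [0,0,0],"turn": 0.07},
    {"claw": 30,"delta_pos": [0,0,0],"turn": 0.07},
    {"claw": 30,"delta_pos": [0,0,0],"turn": 0.07},
    {"claw": 30,"delta_pos": [0,0,0],"turn": 0},
    {"claw": 30,"delta_pos": [0,0,0],"turn": 0},
  ],
)

```text
clock: 10.55
eef_pos: [584.8, 224.1, 136.4]
tcp_rot: [-3.141, -0.0, 2.992]
contact_force: [-0.5, -0.3, -3.1]
opening: 0.516
grasp_force: 92.1
```

```bash
python3 go.py 604 -18 138
```

```text
pos [584.8 224.1 136.4] rot [-3.141 -0.     2.992] F [-0.5 -0.3 -3.1] grasp 92.1 t 10.55
tool delta [ -55.1 -236.5   -1.5]
```

Call:
step_arm(
  motion=[
    {"claw": 30,"delta_pos": [-3,-14,0],"turn": 0},
    {"claw": 30,"delta_pos": [-6,-25,0],"turn": 0},
    {"claw": 30,"delta_pos": [-7,-30,0],"turn": 0},
    {"claw": 30,"delta_pos": [-7,-30,0],"turn": 0},
    {"claw": 30,"delta_pos": [-7,-30,0],"turn": 0},
    {"claw": 30,"delta_pos": [-7,-30,0],"turn": 0},
    {"claw": 30,"delta_pos": [-7,-30,0],"turn": 0},
    {"claw": 30,"delta_pos": [-5,-22,0],"turn": 0},
  ],
)

```text
clock: 11.22
eef_pos: [601.2, 5.1, 136.6]
tcp_rot: [-3.141, -0.0, 2.991]
contact_force: [1.1, 0.5, -3.5]
opening: 0.518
grasp_force: 92.4
```

Call:
step_arm(
  motion=[
    {"claw": 30,"delta_pos": [-4,-16,0],"turn": 0},
    {"claw": 30,"delta_pos": [-2,-9,0],"turn": 0},
    {"claw": 30,"delta_pos": [0,0,0],"turn": 0},
    {"claw": 30,"delta_pos": [0,0,10],"turn": 0},
    {"claw": 30,"delta_pos": [0,0,15],"turn": 0},
    {"claw": 30,"delta_pos": [0,0,15],"turn": 0},
    {"claw": 30,"delta_pos": [0,0,10],"turn": 0},
    {"claw": 30,"delta_pos": [0,0,0],"turn": 0},
  ],
)

```text
clock: 11.88
eef_pos: [601.6, -16.3, 83.7]
tcp_rot: [-3.141, -0.004, 2.991]
contact_force: [-0.3, 0.4, -2.9]
opening: 0.518
grasp_force: 92.3
```

```bash
python3 go.py 604 -18 60
```

```text
pos [601.6 -16.3  83.7] rot [-3.141 -0.004  2.991] F [-0.3  0.4 -2.9] grasp 92.3 t 11.8833
tool delta [-2.7 -1.3 23.7]
```

Call:
step_arm(
  motion=[
    {"claw": 30,"delta_pos": [-1,0,5],"turn": 0},
    {"claw": 30,"delta_pos": [0,0,5],"turn": 0},
    {"claw": 30,"delta_pos": [0,0,4],"turn": 0},
    {"claw": 30,"delta_pos": [0,0,0],"turn": 0},
    {"claw": 30,"delta_pos": [0,0,0],"turn": 0},
  ],
)

```text
clock: 12.3
eef_pos: [604.6, -17.6, 72.5]
tcp_rot: [3.142, -0.0, 2.99]
contact_force: [0.4, -0.6, -3.2]
opening: 0.514
grasp_force: 92.4
```

Call:
step_arm(
  motion=[
    {"claw": 30,"delta_pos": [0,0,2],"turn": 0},
    {"claw": 30,"delta_pos": [0,0,2],"turn": 0},
    {"claw": 30,"delta_pos": [0,0,0],"turn": 0},
    {"claw": 30,"delta_pos": [0,0,0],"turn": 0},
  ],
)

```text
clock: 12.63
eef_pos: [604.5, -17.6, 68.5]
tcp_rot: [-3.142, -0.0, 2.99]
contact_force: [-0.3, 0.9, -3.4]
opening: 0.518
grasp_force: 92.4
```

Call:
step_arm(
  motion=[
    {"claw": 30,"delta_pos": [0,0,2],"turn": 0},
    {"claw": 30,"delta_pos": [0,0,2],"turn": 0},
    {"claw": 30,"delta_pos": [0,0,0],"turn": 0},
    {"claw": 30,"delta_pos": [0,0,0],"turn": 0},
  ],
)

```text
clock: 12.97
eef_pos: [604.4, -17.6, 64.3]
tcp_rot: [-3.142, -0.0, 2.99]
contact_force: [-0.6, 0.3, -2.9]
opening: 0.515
grasp_force: 92.4
```

Call:
step_arm(
  motion=[
    {"claw": 30,"delta_pos": [0,0,2],"turn": 0},
    {"claw": 30,"delta_pos": [0,0,2],"turn": 0},
    {"claw": 30,"delta_pos": [0,0,0],"turn": 0},
    {"claw": 30,"delta_pos": [0,0,0],"turn": 0},
  ],
)

```text
clock: 13.3
eef_pos: [605.3, -17.6, 61.0]
tcp_rot: [3.141, 0.001, 2.99]
contact_force: [1.5, 0.4, 2.5]
opening: 0.517
grasp_force: 93.3
```

Call:
step_arm(
  motion=[
    {"claw": 30,"delta_pos": [0,0,2],"turn": 0},
    {"claw": 30,"delta_pos": [0,0,0],"turn": 0},
    {"claw": 30,"delta_pos": [0,0,0],"turn": 0},
  ],
)

```text
clock: 13.55
eef_pos: [606.1, -17.7, 59.7]
tcp_rot: [3.141, 0.003, 2.99]
contact_force: [3.0, -1.0, 8.4]
opening: 0.519
grasp_force: 94.1
```

Contact with the board at TCP z≈61, as predicted. I'll cut the grip to 22 N and lower so the stone pivots flat.

Call:
step_arm(
  motion=[
    {"claw": 30,"delta_pos": [0,0,0],"turn": 0},
    {"claw": 30,"delta_pos": [0,0,0],"turn": 0},
    {"claw": 30,"delta_pos": [0,0,3],"turn": 0},
    {"claw": 30,"delta_pos": [0,0,3],"turn": 0},
    {"claw": 30,"delta_pos": [0,0,3],"turn": 0},
    {"claw": 30,"delta_pos": [0,0,0],"turn": 0},
  ],
  force=22,
)

```text
clock: 14.05
eef_pos: [609.1, -18.1, 51.8]
tcp_rot: [3.141, 0.009, 2.99]
contact_force: [8.9, -2.2, 12.6]
opening: 0.521
grasp_force: 94.8
```

Call:
step_arm(
  motion=[
    {"claw": 30,"delta_pos": [0,0,3],"turn": 0},
    {"claw": 30,"delta_pos": [0,0,3],"turn": 0},
    {"claw": 30,"delta_pos": [0,0,3],"turn": 0},
    {"claw": 30,"delta_pos": [0,0,0],"turn": 0},
    {"claw": 30,"delta_pos": [0,0,0],"turn": 0},
  ],
)

```text
clock: 14.47
eef_pos: [607.9, -17.9, 42.2]
tcp_rot: [3.141, 0.006, 2.99]
contact_force: [6.5, -0.9, 7.1]
opening: 0.52
grasp_force: 94.1
```

Call:
step_arm(
  motion=[
    {"claw": 30,"delta_pos": [0,0,3],"turn": 0},
    {"claw": 30,"delta_pos": [0,0,3],"turn": 0},
    {"claw": 30,"delta_pos": [0,0,3],"turn": 0},
    {"claw": 30,"delta_pos": [0,0,0],"turn": 0},
    {"claw": 30,"delta_pos": [0,0,0],"turn": 0},
  ],
)

```text
clock: 14.88
eef_pos: [607.6, -17.8, 33.0]
tcp_rot: [3.141, 0.006, 2.99]
contact_force: [6.9, -1.4, 7.1]
opening: 0.519
grasp_force: 94.1
```

Call:
step_arm(
  motion=[
    {"claw": 30,"delta_pos": [0,0,3],"turn": 0},
    {"claw": 30,"delta_pos": [0,0,2],"turn": 0},
    {"claw": 30,"delta_pos": [0,0,0],"turn": 0},
    {"claw": 30,"delta_pos": [0,0,0],"turn": 0},
  ],
)

```text
clock: 15.22
eef_pos: [607.4, -17.8, 28.0]
tcp_rot: [3.141, 0.005, 2.99]
contact_force: [6.3, -2.1, 7.8]
opening: 0.52
grasp_force: 94.1
```

```bash
python3 go.py 606 -18 19
```

```text
pos [607.4 -17.8  28. ] rot [3.141 0.005 2.99 ] F [ 6.3 -2.1  7.8] grasp 94.1 t 15.2167
tool delta [ 1.4 -0.4  9. ]
```

Call:
step_arm(
  motion=[
    {"claw": 30,"delta_pos": [0,0,2],"turn": 0},
    {"claw": 30,"delta_pos": [0,0,2],"turn": 0},
    {"claw": 30,"delta_pos": [0,0,0],"turn": 0},
    {"claw": 30,"delta_pos": [0,0,0],"turn": 0},
  ],
)

```text
clock: 15.55
eef_pos: [607.0, -17.8, 23.7]
tcp_rot: [3.141, 0.005, 2.99]
contact_force: [5.9, -1.9, 5.2]
opening: 0.518
grasp_force: 93.8
```

Call:
step_arm(
  motion=[
    {"claw": 30,"delta_pos": [0,0,2],"turn": 0},
    {"claw": 30,"delta_pos": [0,0,0],"turn": 0},
    {"claw": 30,"delta_pos": [0,0,0],"turn": 0},
  ],
)

```text
clock: 15.8
eef_pos: [606.7, -17.7, 21.5]
tcp_rot: [3.141, 0.004, 2.99]
contact_force: [4.9, 0.1, 4.1]
opening: 0.519
grasp_force: 93.5
```

Call:
step_arm(
  motion=[
    {"claw": 30,"delta_pos": [0,0,2],"turn": 0},
    {"claw": 30,"delta_pos": [0,0,0],"turn": 0},
    {"claw": 30,"delta_pos": [0,0,0],"turn": 0},
  ],
)

```text
clock: 16.05
eef_pos: [606.9, -17.6, 19.7]
tcp_rot: [3.141, 0.004, 2.989]
contact_force: [5.5, 0.5, 6.7]
opening: 0.517
grasp_force: 93.8
```

Call:
step_arm(
  motion=[
    {"claw": 30,"delta_pos": [0,0,2],"turn": 0},
    {"claw": 30,"delta_pos": [0,0,0],"turn": 0},
    {"claw": 30,"delta_pos": [0,0,0],"turn": 0},
  ],
)

```text
clock: 16.3
eef_pos: [607.1, -17.7, 17.9]
tcp_rot: [3.141, 0.005, 2.99]
contact_force: [6.0, -1.6, 7.5]
opening: 0.519
grasp_force: 94.0
```

Call:
step_arm(
  motion=[
    {"claw": 30,"delta_pos": [0,0,1.5],"turn": 0},
    {"claw": 30,"delta_pos": [0,0,0],"turn": 0},
    {"claw": 30,"delta_pos": [0,0,0],"turn": 0},
  ],
)

```text
clock: 16.55
eef_pos: [606.9, -17.7, 16.2]
tcp_rot: [3.141, 0.004, 2.99]
contact_force: [5.3, -1.1, 5.6]
opening: 0.52
grasp_force: 93.7
```

Call:
step_arm(
  motion=[
    {"claw": 30,"delta_pos": [0,0,1.5],"turn": 0},
    {"claw": 30,"delta_pos": [0,0,0],"turn": 0},
    {"claw": 30,"delta_pos": [0,0,0],"turn": 0},
  ],
)

```text
clock: 16.8
eef_pos: [606.9, -17.6, 14.7]
tcp_rot: [3.141, 0.004, 2.989]
contact_force: [5.9, -0.8, 7.3]
opening: 0.518
grasp_force: 93.8
```

Call:
step_arm(
  motion=[
    {"claw": 30,"delta_pos": [0,0,1.5],"turn": 0},
    {"claw": 30,"delta_pos": [0,0,0],"turn": 0},
    {"claw": 30,"delta_pos": [0,0,0],"turn": 0},
  ],
)

```text
clock: 17.05
eef_pos: [607.0, -17.7, 13.3]
tcp_rot: [3.141, 0.004, 2.99]
contact_force: [5.9, -1.8, 5.9]
opening: 0.516
grasp_force: 93.8
```

```bash
python3 - <<'E'
from rig import *
from h import *
print(sense()["eef_pos"].round(1),sense()["contact_force"].round(1))
f=grab_frame("side");hsv=cv2.cvtColor(f["img"],cv2.COLOR_RGB2HSV).astype(int)
m=(hsv[...,1]<70)&(hsv[...,2]<175)
# ascii of the stone region
for r in range(215,282,2): print(r,"".join(".#@"[int(m[r,c])+int(m[r,c] and hsv[r,c,2]<70)] for c in range(200,310)))
print("flat stone corners",[proj(f,[550+x*.988+y*.153,-10-x*.153+y*.988,49]).round(0).tolist() for x,y in((65,23),(65,-23),(-65,-23),(-65,23))])
E
```

```text
[607.  -17.7  13.3] [ 5.9 -1.8  5.9]
215 ............................................................#@@@@@@@@@@@@@@@@@@@@@@@..........................
217 ............................................................#@@@@@@@@@@@@@@@@@@@@@@...........................
219 .............................................................#@@@@@@@@@@@@@@@@@@@@..........................#.
221 .............................................................#@.@@@@@@@.@@@@@@@@@@............................
223 ..................................................................@.@@@@@@@@@@@@@@.........................###
225 ................................................................@.@@@@@@@@@@@####@............................
227 .................................................................@@@@@@@@@@@@#####............................
229 .................................................................@@@@@@@.@@@@@#####...........................
231 .................................................................#@@@@@@@@@@..#####...........................
233 ........................
[... 2230 characters left out ...]
.........................................
273 ..............................................................................................................
275 ..............................................................................................................
277 ..............................................................................................................
279 ..............................................................................................................
281 ..............................................................................................................
flat stone corners [[272.0, 236.0], [278.0, 247.0], [231.0, 260.0], [225.0, 248.0]]
```

Call:
step_arm(
  motion=[
    {"claw": 30,"delta_pos": [0,0,1.5],"turn": 0},
    {"claw": 30,"delta_pos": [0,0,0],"turn": 0},
    {"claw": 30,"delta_pos": [0,0,0],"turn": 0},
  ],
)

```text
clock: 17.35
eef_pos: [607.1, -17.7, 12.5]
tcp_rot: [3.141, 0.005, 2.99]
contact_force: [3.9, -0.5, 14.5]
opening: 0.517
grasp_force: 94.8
```

Call:
step_arm(
  motion=[
    {"claw": 30,"delta_pos": [0,0,1],"turn": 0},
    {"claw": 30,"delta_pos": [0,0,0],"turn": 0},
    {"claw": 30,"delta_pos": [0,0,0],"turn": 0},
  ],
)

```text
clock: 17.6
eef_pos: [607.1, -17.7, 12.5]
tcp_rot: [3.141, 0.005, 2.99]
contact_force: [-1.3, -0.6, 24.8]
opening: 0.521
grasp_force: 96.3
```

Force rises with no further travel, so the stone lies flat. I'll ease off, open and retreat.

Call:
step_arm(
  motion=[
    {"claw": 30,"delta_pos": [0,0,-1.5],"turn": 0},
    {"claw": 48,"delta_pos": [0,0,0],"turn": 0},
    {"claw": 54,"delta_pos": [0,0,0],"turn": 0},
    {"claw": 62,"delta_pos": [0,0,0],"turn": 0},
    {"claw": 70,"delta_pos": [0,0,0],"turn": 0},
    {"claw": 70,"delta_pos": [0,0,0],"turn": 0},
  ],
)

```text
clock: 18.1
eef_pos: [604.0, -17.5, 10.5]
tcp_rot: [-3.141, -0.001, 2.99]
contact_force: [0.6, 0.4, -1.0]
opening: 0.817
grasp_force: 0.0
```

Call:
step_arm(
  motion=[
    {"claw": 70,"delta_pos": [0,0,-10],"turn": 0},
    {"claw": 70,"delta_pos": [0,0,-30],"turn": 0},
    {"claw": 70,"delta_pos": [0,0,-40],"turn": 0},
    {"claw": 70,"delta_pos": [0,0,-40],"turn": 0},
    {"claw": 70,"delta_pos": [0,0,-40],"turn": 0},
    {"claw": 70,"delta_pos": [0,0,-20],"turn": 0},
    {"claw": 70,"delta_pos": [0,0,0],"turn": 0},
    {"claw": 70,"delta_pos": [0,0,0],"turn": 0},
  ],
)

```text
clock: 18.77
eef_pos: [605.3, -17.6, 192.9]
tcp_rot: [3.141, 0.003, 2.99]
contact_force: [-0.0, -1.2, -0.5]
opening: 0.819
grasp_force: 0.0
```

```bash
python3 - <<'E'
from rig import *
from h import *
s=sense();print(s["eef_pos"].round(1),s["contact_force"].round(1),s["opening"],s["clock"])
f=grab_frame("side");hsv=cv2.cvtColor(f["img"],cv2.COLOR_RGB2HSV).astype(int);h,sa,v=np.moveaxis(hsv,2,0)
print(hsv[248:262:3,250].tolist())
m=(sa<70)&(v<180)
for r in range(225,272,2): print(r,"".join(".#@"[int(m[r,c])+int(m[r,c] and v[r,c]<110)] for c in range(205,300)))
print("top face rect @49", rect(f,m,(252,253),49))
E
```

```text
[605.3 -17.6 192.9] [-0.  -1.2 -0.5] 0.8187466519655139 18.7667
[[30, 13, 156], [23, 15, 132], [25, 12, 127], [8, 13, 76], [23, 20, 103]]
225 ...............................................................................................
227 ...............................................................................................
229 ...............................................................................................
231 ...............................................................................................
233 ...............................................................................................
235 ...............................................................................................
237 .................................................................@@............................
239 ........................................................@@@######@@@...........................
241 ..................................................@@@@##############@..........................
243 ...........................................#@@@###########
[... 856 characters left out ...]
..........@@@@@@@@@@@@@@@@@@@@@@@@...............................................
263 .........................@@@@@@@@@@@@@@@@......................................................
265 ..........................@@@@@@@@.............................................................
267 ...............................................................................................
269 ...............................................................................................
271 ...............................................................................................
top face rect @49 (array([543.6, -21.5], dtype=float32), array([133.3,  67.7], dtype=float32), np.float32(-9.11), 931)
```

The top face corners match a flat stone at the board's middle, with angle −9.1° against the board's −8.8°. Handing in.

```bash
python3 -c "
from rig import *
print(sign_off())"
```

```text
the job is handed in; nothing more can be done
None
```

I tipped the longer whetstone up in its case, took it by the raised end and laid it flat on the middle of the board along its length; the shorter one was never touched, and the job is handed in with no verdict returned.

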